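Set up a multimeter for diode testing

ROBOT

A 6-joint arm with a two-finger parallel gripper is mounted at the origin on the work surface. World frame = base frame: x ahead of the robot, y to its left, z up, the work surface at z = 0. Lengths are in m, angles in rad, forces in N, time in s.
With the tool pointing down it reaches from about 0.325 to 1 m from the base axis. Payload 5.1 kg.
Tool frame: the origin (TCP) lies midway between the tips of the shut fingers; the grasp point (between the pads) lies 19 mm behind it; z points along the fingers, y is the line along which they close (so a half turn about z gives the same grasp; the last joint's range is limited). The gripper opens to 85 mm and grips with 20 to 120 N. Pads are 22 mm wide; open, the fingers measure 114 mm over their backs; the gripper's body (76 mm by 85 mm) begins 54 mm behind the grasp point. The pads swing forward as they close: fully open they stand 13 mm farther back than shut.
Start: joints at [1.028, 0.124, 1.65, -0, 1.367, -0.083], TCP at [0.288, 0.582, 0.231] pointing down, gripper open.
Joint ranges: [-2.61, 2.61], [-1.02, 2.33], [0.03, 2.71], [-1.35, 4.49], [0.32, 2.68], [-2.91, 2.91]. Speed limits (rad/s): [2.57, 2.57, 3.14, 3.14, 3.14, 3.14].

INTERFACE

Orientations are given as a unit quaternion [x, y, z, w].
In Python, from rig import readout, snapshot, camera_params, ticket gives the robot as it stands.
- The arm moves only by the tool servo_tool, never from a script. Its argument "plan" is a list that holds one entry, the list of rows, each a list of 7 numbers: the shift along the tool's x, y, z normalised to -1 to 1, where 1 is 0.3 m, then the turn, a rotation vector about the tool's x, y, z normalised to -1 to 1, where 1 is pi/2 rad, then the closure, from -1 (fully open) to 1 (shut). In form: [[[tx, ty, tz, rx, ry, rz, fingers], ...]]. A call has 1 to 12 rows; each row shifts and turns the commanded pose from where the row before left it, along the tool's axes as they then stand; what a row does not reach is not made up. A row lasts 1/12 s, in which the tool goes at most 41.7 mm and 7.16 degrees, less where a joint would pass 70% of its speed; a pose out of reach is approached as far as the arm can. A call with a number of a shift or a turn outside -1 to 1 is refused whole. A call with a gripper value outside its range is refused whole. The fingers move at their own pace and stop on an object; the grip force is fixed at half the most. Time passes only in rows, so rows that do not move let the fingers close. It gives the time, the measured TCP pose, the force, the opening and the grip force at its end, in the units of the state.
- readout.read_state(): the state, without advancing time (a new reading comes with each control period).
- snapshot(name): name is "scene" or "top"; returns the picture (384x512x3 uint8, red, green, blue); there is no depth.
- camera_params(name): a dict with "fov_y" (degrees; the focal length in pixels is half the picture's height over the tangent of half this angle, whatever the lens; pixels are square), "cx", "cy" (the principal point, pixels), "xyz" and "attitude" of the camera in the world. Camera axes: x right, y down, z forward; pixel columns grow to the right and rows downward; lengths in m; the calibration is good to about 2 mm. A picture is of the moment at which its call begins. camera_params takes no time and is no camera call.
- ticket.close_job(): hands the job in; it is judged then, once.
The state is a dict: "clock": time; "joints": joint angles; "joint_vel": joint speeds; "joint_torque": joint torques, N m; "tool_pos": TCP position; "tcp_rot": TCP orientation; "wrist_force": force on the tool from outside, world axes, zero at the start; "ft_torque": the same for the moment, N m; "width": finger opening in m; "gripper_force": force on a finger pad.
Only numpy, scipy, OpenCV 4.12 (cv2) and the standard library are available. Lean on these libraries where they do the work, as an engineer would, in place of code of your own. Each camera call takes 0.05 s, during which the arm holds its last target. There are 200 camera calls.

TASK

Get the handheld multimeter ready for testing diodes: take the red-and-black component adapter out of the wooden stand and plug it fully home in the meter's red and black jacks, red half on the red jack and black half on the black jack, and turn the meter's rotary selector so that its white pointer is on the green dot. Do not let the adapter drop, and leave the two other adapters in the stand and everything else on the bench where they are.

Things in the scene. Friction and masses are not known exactly. Their poses are not given: they have to be found in the camera images.
- meter: handheld multimeter lying flat, face up, 210 x 100 mm in a red holster, grey face 45 mm above the mat (rim 47 mm); it does not slide. Origin: centre of its underside; x towards the display end, y to the left seen from the jack end. Four jacks in a row across it at x = -78 mm: y = +28.5 (yellow collar), +9.5 (white), -9.5 (black), -28.5 mm (red)
- jack_red (a point): centre of the mouth of the red-collared jack, level with the meter's face, axes as the meter. A round hole 5.4 mm wide and 20 mm deep, open upwards
- jack_black (a point): centre of the mouth of the black-collared jack, the same kind of hole, 19 mm from the red one; axes as the meter
- dial_mark (a point): the green dot (7 mm) on the meter's face, the fourth of eight dots in an arc 33 mm from the selector's axis; the seven others are smaller and white
- dial (a joint): angle of the rotary selector in rad: 0 with the pointer at the first dot (towards the meter's +y), growing clockwise seen from above to 3.06; the eight dots stand 25 degrees apart and the green dot is at 1.309. It turns with light friction (0.04 N m) and stays where it is left; it has no clicks
- dial_grip (a point): middle of the top of the selector's grip bar, on its axis, 20 mm above the meter's face; turns with it: x along the bar to the end with the white pointer line, z up. Bar 46 mm long, 10 mm wide, 14 mm tall, on a disc 48 mm wide and 6 mm tall. The axis lies at meter x = -5 mm, 73 mm from the row of jacks
- adapter: component test adapter, loose, 30 to 65 g, in one of the stand's three places: body 16 mm (x) by 34 mm (y) by 26 mm (z), the -y half red, the +y half black, a white slotted strip 10 x 26 x 4 mm on top (30 mm tall in all). Origin: centre of the body's underside, which rests on the stand's top and lies on the meter's face when fully home; two plugs below it
- plug_red (a point): tip of the plug under the red half, at y = -9.5 mm, 16 mm below the adapter's origin; axes as the adapter. A round 4 mm pin whose last 4 mm taper to 1.6 mm
- plug_black (a point): tip of the same kind of plug under the black half, at y = +9.5 mm, 16 mm below the adapter's origin
- stand: drilled wooden block 170 mm (x) by 44 mm (y), top 26 mm above the mat, does not slide. Origin: centre of its underside. Three places 50 mm apart along x, each a pair of 6 mm square holes 19 mm apart along x and 19 mm deep; each holds one adapter, whose y axis points along the stand's -x
- bnc_adapter: other adapter in the stand, all black, 16 x 34 mm, with a round steel connector on top, 41 mm tall in all; origin: centre of its body's underside. Leave it alone
- shorting_link: other adapter in the stand, all yellow, 14 x 32 mm, 24 mm tall; origin: centre of its body's underside. Leave it alone
- screwdriver: red-handled screwdriver lying on the mat, 190 mm long, 26 mm thick, origin under its middle. Leave it alone
- strippers: red and black wire strippers lying on the mat, about 210 x 65 x 18 mm, origin under the middle. Leave them alone
- circuit_board: green circuit board 80 x 60 mm, 14 mm tall with its parts, lying on the mat, origin under its middle. Leave it alone
- wire_spool: spool of red wire standing on the mat, 72 mm wide, 46 mm tall, origin under its middle. Leave it alone
- tweezers: steel tweezers lying on the mat, 127 mm long, 8 mm tall, origin near their middle. Leave them alone

How it is judged:
At the end, for the whole second after the job is handed in: The adapter is at rest, upright within 0.08 rad, its centre within 12 mm of both jacks' axes, the red plug's tip within 3 mm of the red jack's axis and over 13 mm deep, its underside at most 2 mm above the meter's face; the selector is within 0.17 rad (10 degrees) of the green dot (z of adapter in the frame of jack_red below 0.002 m and horizontal distance between adapter and jack_red below 0.012 m and horizontal distance between adapter and jack_black below 0.012 m and z of plug_red in the frame of jack_red below -0.013 m and horizontal distance between plug_red and jack_red below 0.003 m and angle between adapter's own z axis and vertical below 0.08 rad and linear speed of adapter below 0.01 m/s and value of joint dial between 1.139 and 1.479 rad); the robot touches nothing.
It fails at once if the adapter is dropped: it moves faster than 0.4 m/s while no finger touches it (linear speed of adapter above 0.4 m/s and contact force between the fingers and adapter below 0.1 N).
It fails at once if another adapter in the stand is moved by more than 15 mm (distance of any of bnc_adapter, shorting_link from where it was at the start of the episode above 0.015 m).
It fails at once if one of the other loose things on the bench is moved by more than 20 mm (distance of any of screwdriver, strippers, circuit_board, wire_spool, tweezers from where it was at the start of the episode above 0.02 m).
It also fails if it takes over 53 s, if anything falls off the work surface, if the arm or the gripper's body presses on something with over 40 N, if the wrist force passes 120 N, or if a joint passes its speed limit or range.

## Working session

There is one attempt and no reset: what is moved stays moved. The work goes in short steps, Python scripts to look and compute and a tool call to move; the robot and the scene stay as the last step left them, time stands still between calls to the robot, and variables do not carry over. Pictures are saved under pics/ and viewed, at most 10 in all, crops included, and the job is handed in when it is done.

Besides the shell and the picture viewer there is one more tool, called after "Emit:" by a JSON object that holds its "op" and its "data", one argument or row to a line. servo_tool: Moves the arm, as the interface text tells. Scaled input: -1 to 1 covers 0.3 m each way for a shift and pi/2 rad each way for a turn. Its arguments: {"type":"object","properties":{"plan":{"type":"array","items":{"type":"array","items":{"type":"array","items":{"type":"number"}}}}},"required":["plan"]}

```bash
mkdir -p pics; ls
python3 - <<'E'
from rig import readout, snapshot, camera_params
import cv2
for n in("scene","top"):
    p=camera_params(n);print(n,p)
    cv2.imwrite(f"pics/{n}0.png",cv2.resize(snapshot(n)[:,:,::-1],(800,600),interpolation=cv2.INTER_CUBIC))
s=readout.read_state();print(s)
E
```

```text
pics
scene {'fov_y': 44.23985300550204, 'cx': 254.8484453174301, 'cy': 201.73052213942066, 'xyz': array([ 1.01719567, -0.53702177,  1.06222839]), 'attitude': array([ 0.8876233 ,  0.33931261, -0.11591997, -0.28905776])}
top {'fov_y': 54.48734638498608, 'cx': 252.83036492985525, 'cy': 198.96442551070953, 'xyz': array([ 0.36240042, -0.00454784,  1.2145596 ]), 'attitude': array([ 0.70955034, -0.70043957,  0.04531596, -0.0622028 ])}
{'clock': 0.1, 'joints': array([ 1.02836987e+00,  1.24450899e-01,  1.65152503e+00, -6.14090212e-06,
        1.36750866e+00, -8.25609471e-02]), 'joint_vel': array([ 4.85631822e-04, -1.01668474e-03, -3.99413625e-03, -3.58472338e-04,
        6.10473874e-05,  4.93992363e-04]), 'joint_torque': array([ 4.36076534e-04, -4.24933434e+01, -3.66652286e+01, -2.39017356e-05,
        3.96693169e-03,  2.59531085e-06]), 'tool_pos': array([0.28820876, 0.58199942, 0.23017615]), 'tcp_rot': array([ 2.27911340e-01,  9.73681429e-01, -9.01076712e-04, -2.87959564e-04]), 'wrist_force': array([-0.20424981, -0.44128661, -0.84345854]), 'ft_torque': array([-0.00623837,  0.01406335,  0.02524432]), 'gripper_force': 0.0, 'width': 0.08528123471358857}
```

View pics/top0.png

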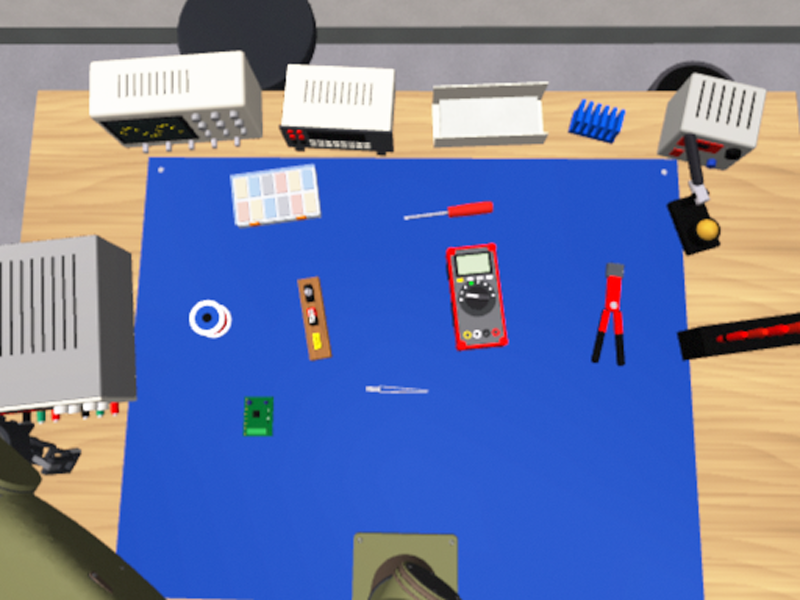

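View pics/scene0.png

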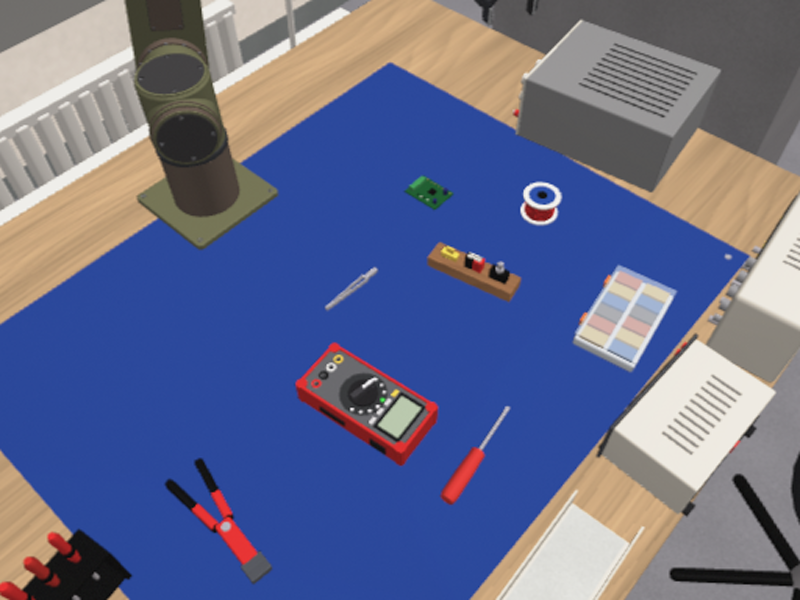

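The top picture shows the meter at (477,297)/800 and the stand at (313,318), with the red/black adapter in the middle place between BNC (far) and yellow (near). I'll take enlarged crops next.

```bash
cat > h.py <<'E'
import numpy as np, cv2
from scipy.spatial.transform import Rotation as R
from rig import readout, snapshot, camera_params
def cam(n):
    p=camera_params(n); f=192/np.tan(np.radians(p["fov_y"])/2)
    return f,p["cx"],p["cy"],np.array(p["xyz"]),R.from_quat(p["attitude"]).as_matrix()
def proj(n,P):
    f,cx,cy,t,M=cam(n); q=(np.atleast_2d(P)-t)@M
    return np.c_[f*q[:,0]/q[:,2]+cx, f*q[:,1]/q[:,2]+cy]
def back(n,uv,z):
    f,cx,cy,t,M=cam(n); uv=np.atleast_2d(uv).astype(float)
    d=np.c_[(uv[:,0]-cx)/f,(uv[:,1]-cy)/f,np.ones(len(uv))]@M.T
    return t+d*((z-t[2])/d[:,2])[:,None]
def avg(n,k=1): return np.mean([snapshot(n).astype(float) for _ in range(k)],0).astype(np.uint8)
def crop(im,x0,y0,w,h,s): return cv2.resize(im[y0:y0+h,x0:x0+w,::-1],(w*s,h*s),interpolation=cv2.INTER_CUBIC)
E
python3 - <<'E'
from h import *
t=snapshot("top");s=snapshot("scene");np.save("t0.npy",t);np.save("s0.npy",s)
a=crop(t,280,150,50,75,8);b=crop(t,185,172,30,60,8)  # 400x600, 240x480
im=np.zeros((600,800,3),np.uint8);im[:,:400]=a;im[:480,400:640]=b
cv2.imwrite("pics/c1.png",im)
a=crop(s,185,215,100,85,8)
cv2.imwrite("pics/c2.png",a[:600])
cv2.imwrite("pics/c3.png",crop(s,268,150,70,46,11))
E
```

```text
(no output)
```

View pics/c1.png

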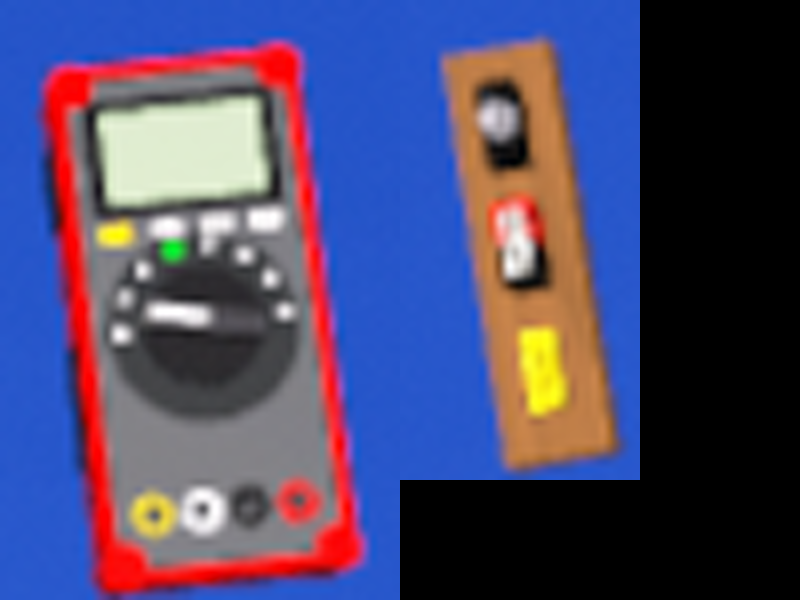

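View pics/c2.png

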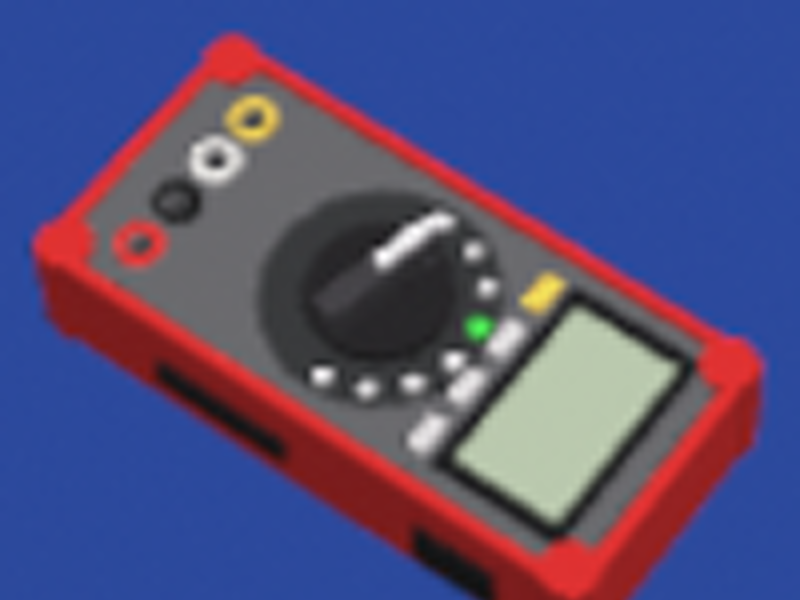

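View pics/c3.png

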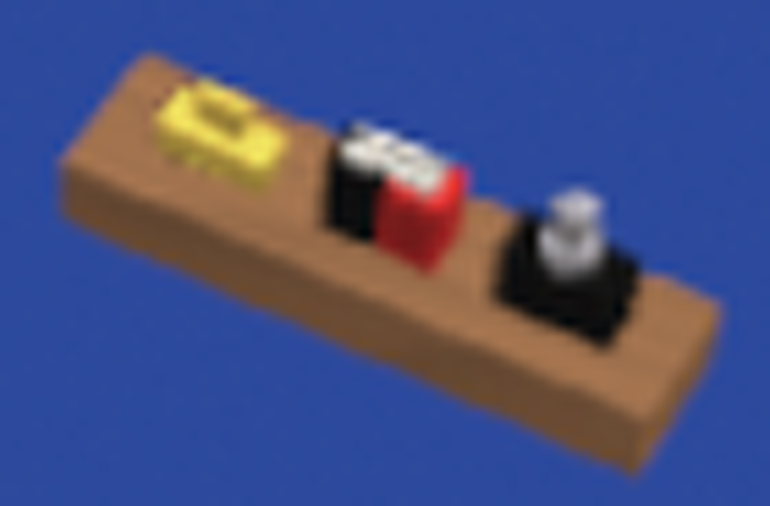

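```bash
cat > fit.py <<'E'
from h import *
from scipy.optimize import least_squares
def px(L,x0,y0,s): return (np.array(L,float)+.5)/s-.5+[x0,y0]
J=[[-.078,y,.045] for y in(.0285,.0095,-.0095,-.0285)]
D=[[-.005+.033*np.cos(a),.033*np.sin(a),.045] for a in np.radians(87.5-25*np.arange(8))]
mt=px([(153,514),(202,510),(250,506),(298,500),(121,334),(125,298),(143,270),(172,250),(209,243),(245,255),(270,278),(285,311)],280,150,8)
ms=px([(252,118),(216,159),(178,202),(140,244),(473,251),(487,287),(479,327),(455,360),(413,383),(367,388),(322,376)],185,215,8)
M=np.array(J+D);Ms=np.delete(M,4,0)
S=np.array([[.085,.022,.026],[.085,-.022,.026],[-.085,-.022,.026],[-.085,.022,.026],[0,0,.056]])
st=px([(42,60),(148,40),(218,450),(108,468),(118,240)],185,172,8)
ss=px([(720,305),(645,420),(65,165),(150,55),(390,158)],268,150,11)
def tf(p,P): c,s=np.cos(p[2]),np.sin(p[2]);return np.c_[p[0]+c*P[:,0]-s*P[:,1],p[1]+s*P[:,0]+c*P[:,1],P[:,2]]
def fit(cs,x0):
    f=lambda p:np.concatenate([(proj(n,tf(p,P))-uv).ravel() for n,P,uv in cs])
    r=least_squares(f,x0);return r.x,np.round(r.fun.reshape(-1,2),2)
if __name__=="__main__":
    for name,T,Sc in(("meter",("top",M,mt),("scene",Ms,ms)),("stand",("top",S,st),("scene",S,ss))):
        g=back("top",T[2].mean(0),.045)[0]
        for cs in([T],[Sc],[T,Sc]):
            p,r=fit(cs,[g[0],g[1],.0]);print(name,p.round(4));
        print(r.tolist())
E
python3 fit.py
```

```text
meter [ 0.5763 -0.1393  0.1257]
meter [ 0.5751 -0.1384  0.1298]
meter [ 0.5757 -0.1388  0.1278]
[[0.1, 0.43], [-0.02, 0.23], [-0.01, 0.04], [-0.0, 0.1], [-0.38, -0.07], [-0.29, 0.05], [-0.12, -0.13], [0.04, 0.05], [-0.13, 0.41], [-0.34, 0.29], [-0.12, 0.43], [-0.24, 0.42], [-0.06, 0.22], [-0.11, 0.28], [0.03, 0.17], [0.09, 0.27], [0.52, 0.12], [0.22, 0.4], [0.18, 0.36], [-0.2, 0.44], [-0.05, 0.18], [-0.14, 0.06], [0.05, -0.15]]
stand [0.5293 0.1936 0.1982]
stand [0.5294 0.1941 0.1886]
stand [0.5294 0.1938 0.1939]
[[0.09, -0.16], [0.1, -0.08], [-0.26, -0.12], [-0.06, 0.11], [-0.23, 0.13], [0.14, 0.08], [0.14, 0.22], [-0.4, -0.15], [-0.72, 0.04], [0.53, -0.0]]
```

```bash
cat > plan.py <<'E'
from h import *
def step(T0p,T0R,T1p,T1R,N):
    rel=(T0R.inv()*T1R).as_rotvec(); pr=T0R.inv().apply(np.array(T1p)-T0p)
    r=R.from_rotvec(rel/N); A=sum(R.from_rotvec(rel*k/N).as_matrix() for k in range(N))
    return np.r_[np.linalg.solve(A,pr)/.3, rel/N/(np.pi/2)]
def down(yaw_y):  # tool z down, tool y at world heading yaw_y
    y=np.array([np.cos(yaw_y),np.sin(yaw_y),0]);z=np.array([0,0,-1.]);return R.from_matrix(np.c_[np.cross(y,z),y,z])
def go(pos,yaw_y,N,frm=None):
    s=readout.read_state()
    p,q=(s["tool_pos"],R.from_quat(s["tcp_rot"])) if frm is None else (np.array(frm[0]),down(frm[1]))
    w=step(p,q,pos,down(yaw_y),N); print(N,"x",w.round(4).tolist(),"mm/row %.1f deg/row %.2f"%(300*np.linalg.norm(w[:3]),90*np.linalg.norm(w[3:])))
def st():
    s=readout.read_state();y=R.from_quat(s["tcp_rot"]).as_matrix();print(s["clock"],s["tool_pos"].round(4),"yaw_y",np.arctan2(y[1,1],y[0,1]).round(4),"z",y[:,2].round(4),"w",round(s["width"],4),s["wrist_force"].round(1),"j6",s["joints"].round(2))
E
python3 - <<'E'
from plan import *; from fit import *
st()
p=np.array([.5757,-.1388,.1278]); c=tf(p,np.array([[-.005,0,.065]]))[0]
print("axis",c)
a=back("top",px([(150,310),(210,318),(265,322)],280,150,8),.065); b=back("scene",px([(445,220),(380,260),(320,305)],185,215,8),.065)
for q in(a,b):
    print(q.round(4).tolist()); v=q[0]-q[2]; h=np.arctan2(v[1],v[0])-p[2]; print("dial",np.radians(87.5)-h, "mid",(q[0]+q[2])/2)
    v=q[0]-c;print(np.radians(87.5)-(np.arctan2(v[1],v[0])-p[2]))
E
```

```text
Traceback (most recent call last):
TypeError: 'numpy.ndarray' object is not callable
```

```bash
sed -i 's/def st()/def stat()/' plan.py
python3 - <<'E'
from plan import *; from fit import *
stat()
p=np.array([.5757,-.1388,.1278]); c=tf(p,np.array([[-.005,0,.065]]))[0]
print("axis",c)
a=back("top",px([(150,310),(210,318),(265,322)],280,150,8),.065); b=back("scene",px([(445,220),(380,260),(320,305)],185,215,8),.065)
for q in(a,b):
    print(q.round(4).tolist()); v=q[0]-q[2]; h=np.arctan2(v[1],v[0])-p[2]; print("dial",np.radians(87.5)-h, "mid",(q[0]+q[2])/2)
phi=p[2]+np.radians(87.5)-.24
for y in (phi+np.pi/2,phi-np.pi/2):go([c[0],c[1],.15],y,30)
E
```

```text
0.2 [0.2883 0.5822 0.2305] yaw_y 1.111 z [-7.0e-04 -1.1e-03 -1.0e+00] w 0.0854 [-0.6 -0.7 -1. ] j6 [ 1.03  0.12  1.65  0.    1.37 -0.08]
axis [ 0.57074078 -0.13943726  0.065     ]
[[0.5738, -0.1174, 0.065], [0.5709, -0.1407, 0.065], [0.5696, -0.1621, 0.065]]
dial 0.17974639565489214 mid [ 0.57169759 -0.13971825  0.065     ]
[[0.5755, -0.1151, 0.065], [0.5704, -0.1388, 0.065], [0.5677, -0.1624, 0.065]]
dial 0.24717365522234425 mid [ 0.5715638  -0.13875356  0.065     ]
30 x [0.0073, -0.0998, 0.009, -0.0, -0.0, -0.0398] mm/row 30.2 deg/row 3.58
30 x [-0.0914, -0.0115, 0.009, -0.0, 0.0, 0.0269] mm/row 27.8 deg/row 2.42
```

Run:
```python
from plan import *
go([.5712,-.1393,.14],-.126,24)
```

```text
24 x [-0.1136, -0.0165, 0.0126, -0.0, 0.0, 0.0328] mm/row 34.6 deg/row 2.95
```

Emit:
{"op": "servo_tool", "data": {
  "plan": [
    [[-0.1136,-0.0165,0.0126,0,0,0.0328,-1],[-0.1136,-0.0165,0.0126,0,0,0.0328,-1],[-0.1136,-0.0165,0.0126,0,0,0.0328,-1],[-0.1136,-0.0165,0.0126,0,0,0.0328,-1],[-0.1136,-0.0165,0.0126,0,0,0.0328,-1],[-0.1136,-0.0165,0.0126,0,0,0.0328,-1],[-0.1136,-0.0165,0.0126,0,0,0.0328,-1],[-0.1136,-0.0165,0.0126,0,0,0.0328,-1],[-0.1136,-0.0165,0.0126,0,0,0.0328,-1],[-0.1136,-0.0165,0.0126,0,0,0.0328,-1],[-0.1136,-0.0165,0.0126,0,0,0.0328,-1],[-0.1136,-0.0165,0.0126,0,0,0.0328,-1]]
  ]
}}

```text
clock: 1.2
tool_pos: [0.5459, 0.2655, 0.1856]
tcp_rot: [0.514, 0.858, -0.0, -0.0]
wrist_force: [-0.8, 0.1, 0.6]
width: 0.0854
gripper_force: 0.0
```

Emit:
{"op": "servo_tool", "data": {
  "plan": [
    [[-0.1136,-0.0165,0.0126,0,0,0.0328,-1],[-0.1136,-0.0165,0.0126,0,0,0.0328,-1],[-0.1136,-0.0165,0.0126,0,0,0.0328,-1],[-0.1136,-0.0165,0.0126,0,0,0.0328,-1],[-0.1136,-0.0165,0.0126,0,0,0.0328,-1],[-0.1136,-0.0165,0.0126,0,0,0.0328,-1],[-0.1136,-0.0165,0.0126,0,0,0.0328,-1],[-0.1136,-0.0165,0.0126,0,0,0.0328,-1],[-0.1136,-0.0165,0.0126,0,0,0.0328,-1],[-0.1136,-0.0165,0.0126,0,0,0.0328,-1],[-0.1136,-0.0165,0.0126,0,0,0.0328,-1],[-0.1136,-0.0165,0.0126,0,0,0.0328,-1]]
  ]
}}

```text
clock: 2.2
tool_pos: [0.5714, -0.1405, 0.1403]
tcp_rot: [0.751, 0.66, 0.0, 0.0]
wrist_force: [0.4, -0.9, 0.5]
width: 0.0853
gripper_force: 0.0
```

Run:
```python
from plan import *
stat();go([.5712,-.1393,.14],-.126,1);go([.5712,-.1393,.060],-.126,6)
```

```text
2.2 [ 0.5714 -0.1405  0.1403] yaw_y -0.1281 z [ 1.e-04 -0.e+00 -1.e+00] w 0.0853 [ 0.4 -0.9  0.5] j6 [-0.33  0.06  1.87  0.    1.2  -0.2 ]
1 x [0.0038, -0.0011, 0.0011, 0.0001, -0.0, -0.0013] mm/row 1.2 deg/row 0.12
6 x [0.0006, -0.0002, 0.0446, 0.0, -0.0, -0.0002] mm/row 13.4 deg/row 0.02
```

Emit:
{"op": "servo_tool", "data": {
  "plan": [
    [[0.0038,-0.001,0.047,0,0,0,-1],[0,0,0.047,0,0,0,-1],[0,0,0.047,0,0,0,-1],[0,0,0.047,0,0,0,-1],[0,0,0.047,0,0,0,-1],[0,0,0.046,0,0,0,-1],[0,0,0,0,0,0,1],[0,0,0,0,0,0,1],[0,0,0,0,0,0,1],[0,0,0,0,0,0,1],[0,0,0,0,0,0,1],[0,0,0,0,0,0,1]]
  ]
}}

```text
clock: 3.2
tool_pos: [0.5723, -0.1379, 0.0573]
tcp_rot: [0.75, 0.661, 0.0, 0.001]
wrist_force: [0.1, 0.9, -1.1]
width: 0.0123
gripper_force: 0.0
```

Emit:
{"op": "servo_tool", "data": {
  "plan": [
    [[0,0,0,0,0,0,1],[0,0,0,0,0,0,1],[0,0,0,0,0,0,1],[0,0,0,0,0,0,1]]
  ]
}}

```text
clock: 3.53
tool_pos: [0.5717, -0.1377, 0.0575]
tcp_rot: [0.75, 0.661, 0.0, 0.0]
wrist_force: [-3.1, 1.0, 6.1]
width: 0.0078
gripper_force: 59.5
```

Emit:
{"op": "servo_tool", "data": {
  "plan": [
    [[0,0,0,0,0,0.07,1],[0,0,0,0,0,0.07,1],[0,0,0,0,0,0.07,1],[0,0,0,0,0,0.07,1],[0,0,0,0,0,0.07,1],[0,0,0,0,0,0.07,1],[0,0,0,0,0,0.07,1],[0,0,0,0,0,0.07,1],[0,0,0,0,0,0.07,1],[0,0,0,0,0,0.07,1],[0,0,0,0,0,0,1],[0,0,0,0,0,0,1]]
  ]
}}

```text
clock: 4.53
tool_pos: [0.5735, -0.1392, 0.0575]
tcp_rot: [0.985, 0.172, 0.002, 0.002]
wrist_force: [3.6, -3.8, -0.5]
width: 0.0078
gripper_force: 58.8
```

Run:
```python
from plan import *
stat();s=readout.read_state();go(s["tool_pos"],-1.225,1)
```

```text
4.5333 [ 0.5735 -0.1392  0.0575] yaw_y -1.2252 z [ 0.0052 -0.0032 -1.    ] w 0.0078 [ 3.6 -3.8 -0.5] j6 [-0.33  0.16  1.92 -0.    1.05  0.9 ]
1 x [0.0, 0.0, 0.0, 0.003, -0.0024, -0.0001] mm/row 0.0 deg/row 0.35
```

Emit:
{"op": "servo_tool", "data": {
  "plan": [
    [[0,0,0,0,0,0,-1],[0,0,0,0,0,0,-1],[0,0,0,0,0,0,-1],[0,0,0,0,0,0,-1],[0,0,0,0,0,0,-1],[0,0,-0.1,0,0,0,-1],[0,0,-0.1,0,0,0,-1],[0,0,-0.1,0,0,0,-1],[0,0,-0.1,0,0,0,-1],[0,0,0,0,0,0,-1],[0,0,0,0,0,0,-1]]
  ]
}}

```text
clock: 5.45
tool_pos: [0.5731, -0.138, 0.1792]
tcp_rot: [0.985, 0.172, 0.002, 0.001]
wrist_force: [0.3, 0.3, -0.1]
width: 0.0855
gripper_force: 0.0
```

Run:
```python
from plan import *
stat();go([.5294,.1938,.15],1.765,30);go([.5294,.1938,.15],1.765,36)
```

```text
5.45 [ 0.5731 -0.138   0.1792] yaw_y -1.2249 z [ 0.0051 -0.0017 -1.    ] w 0.0855 [ 0.3  0.3 -0.1] j6 [-0.33  0.03  1.84  0.    1.27  0.9 ]
30 x [0.0555, 0.005, 0.0033, 0.0001, 0.0001, -0.0634] mm/row 16.7 deg/row 5.71
36 x [0.0462, 0.0045, 0.0028, 0.0001, 0.0001, -0.0529] mm/row 14.0 deg/row 4.76
```

Emit:
{"op": "servo_tool", "data": {
  "plan": [
    [[0.0555,0.005,0.0033,0,0,-0.0634,-1],[0.0555,0.005,0.0033,0,0,-0.0634,-1],[0.0555,0.005,0.0033,0,0,-0.0634,-1],[0.0555,0.005,0.0033,0,0,-0.0634,-1],[0.0555,0.005,0.0033,0,0,-0.0634,-1],[0.0555,0.005,0.0033,0,0,-0.0634,-1],[0.0555,0.005,0.0033,0,0,-0.0634,-1],[0.0555,0.005,0.0033,0,0,-0.0634,-1],[0.0555,0.005,0.0033,0,0,-0.0634,-1],[0.0555,0.005,0.0033,0,0,-0.0634,-1],[0.0555,0.005,0.0033,0,0,-0.0634,-1],[0.0555,0.005,0.0033,0,0,-0.0634,-1]]
  ]
}}

```text
clock: 6.45
tool_pos: [0.7019, -0.0008, 0.1615]
tcp_rot: [0.716, 0.698, -0.001, -0.002]
wrist_force: [0.8, 0.0, 0.7]
width: 0.0854
gripper_force: 0.0
```

Emit:
{"op": "servo_tool", "data": {
  "plan": [
    [[0.0555,0.005,0.0033,0,0,-0.0634,-1],[0.0555,0.005,0.0033,0,0,-0.0634,-1],[0.0555,0.005,0.0033,0,0,-0.0634,-1],[0.0555,0.005,0.0033,0,0,-0.0634,-1],[0.0555,0.005,0.0033,0,0,-0.0634,-1],[0.0555,0.005,0.0033,0,0,-0.0634,-1],[0.0555,0.005,0.0033,0,0,-0.0634,-1],[0.0555,0.005,0.0033,0,0,-0.0634,-1],[0.0555,0.005,0.0033,0,0,-0.0634,-1],[0.0555,0.005,0.0033,0,0,-0.0634,-1],[0.0555,0.005,0.0033,0,0,-0.0634,-1],[0.0555,0.005,0.0033,0,0,-0.0634,-1]]
  ]
}}

```text
clock: 7.45
tool_pos: [0.6225, 0.1708, 0.1498]
tcp_rot: [0.199, 0.98, -0.001, -0.002]
wrist_force: [-0.3, -0.4, 0.1]
width: 0.0851
gripper_force: 0.0
```

Emit:
{"op": "servo_tool", "data": {
  "plan": [
    [[0.0555,0.005,0.0033,0,0,-0.0634,-1],[0.0555,0.005,0.0033,0,0,-0.0634,-1],[0.0555,0.005,0.0033,0,0,-0.0634,-1],[0.0555,0.005,0.0033,0,0,-0.0634,-1],[0.0555,0.005,0.0033,0,0,-0.0634,-1],[0.0555,0.005,0.0033,0,0,-0.0634,-1],[0,0,0,0,0,0,-1],[0,0,0,0,0,0,-1]]
  ]
}}

```text
clock: 8.12
tool_pos: [0.5271, 0.1943, 0.1448]
tcp_rot: [-0.095, 0.995, -0.0, -0.001]
wrist_force: [-0.0, 0.1, -0.9]
width: 0.0852
gripper_force: 0.0
```

Run:
```python
from plan import *
stat();go([.5294,.1938,.15],1.765,1);go([.5294,.1938,.032],1.765,8)
```

```text
8.1167 [0.5271 0.1943 0.1448] yaw_y 1.7613 z [-2.5e-03 -7.0e-04 -1.0e+00] w 0.0852 [-0.   0.1 -0.9] j6 [ 0.26  0.    1.93 -0.    1.21 -1.5 ]
1 x [-0.007, -0.003, -0.0174, -0.0002, -0.0017, -0.0023] mm/row 5.7 deg/row 0.26
8 x [-0.001, -0.0004, 0.047, -0.0, -0.0002, -0.0003] mm/row 14.1 deg/row 0.03
```

Emit:
{"op": "servo_tool", "data": {
  "plan": [
    [[-0.007,-0.003,0,0,-0.0017,-0.0023,-1],[0,0,0.047,0,0,0,-1],[0,0,0.047,0,0,0,-1],[0,0,0.047,0,0,0,-1],[0,0,0.047,0,0,0,-1],[0,0,0.047,0,0,0,-1],[0,0,0.047,0,0,0,-1],[0,0,0.047,0,0,0,-1],[0,0,0.047,0,0,0,-1],[0,0,0,0,0,0,-1],[0,0,0,0,0,0,-1]]
  ]
}}

```text
clock: 9.03
tool_pos: [0.531, 0.1936, 0.0327]
tcp_rot: [-0.097, 0.995, -0.0, 0.0]
wrist_force: [-0.6, -0.4, -0.3]
width: 0.0852
gripper_force: 0.0
```

Emit:
{"op": "servo_tool", "data": {
  "plan": [
    [[0,0,0,0,0,0,0.2],[0,0,0,0,0,0,0.4],[0,0,0,0,0,0,0.6],[0,0,0,0,0,0,0.6],[0,0,0,0,0,0,1],[0,0,0,0,0,0,1],[0,0,0,0,0,0,1],[0,0,0,0,0,0,1],[0,0,0,0,0,0,1],[0,0,0,0,0,0,1]]
  ]
}}

```text
clock: 9.87
tool_pos: [0.5315, 0.1942, 0.0345]
tcp_rot: [-0.098, 0.995, 0.0, 0.002]
wrist_force: [-1.1, 0.7, 4.7]
width: 0.0146
gripper_force: 61.3
```

Run:
```python
from plan import *
stat();t=snapshot("top");s=snapshot("scene")
im=np.zeros((600,800,3),np.uint8);im[:480,:400]=crop(s,275,140,50,60,8);im[:480,400:]=crop(t,180,172,50,60,8)
cv2.imwrite("pics/g1.png",im)
```

```text
9.8667 [0.5315 0.1942 0.0345] yaw_y 1.7662 z [ 3.7e-03  8.0e-04 -1.0e+00] w 0.0146 [-1.1  0.7  4.7] j6 [ 0.26  0.14  1.99 -0.    1.01 -1.51]
```

View pics/g1.png

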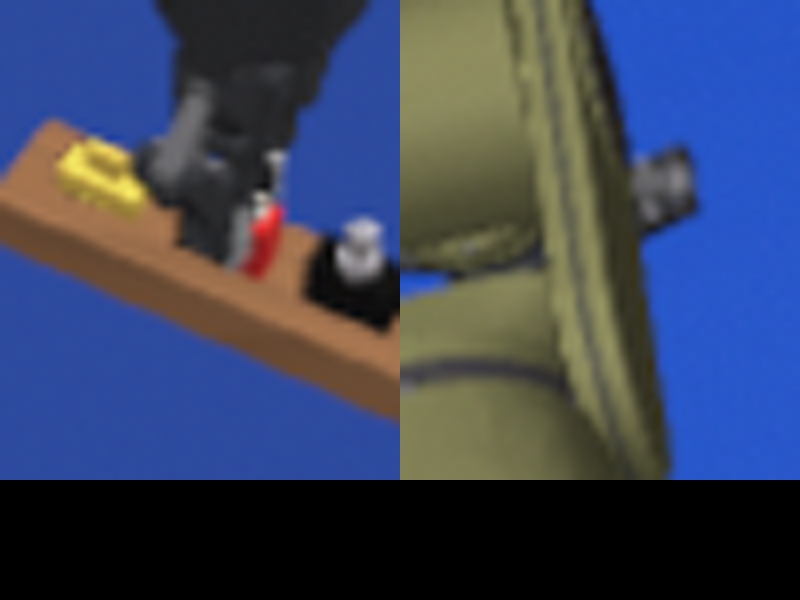

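The scene picture shows the fingers clamped across the adapter, with the red end at about (262,240) in the crop. The neighbours are untouched, so I'll lift now.

Emit:
{"op": "servo_tool", "data": {
  "plan": [
    [[0,0,-0.015,0,0,0,1],[0,0,-0.03,0,0,0,1],[0,0,-0.04,0,0,0,1],[0,0,-0.05,0,0,0,1],[0,0,-0.06,0,0,0,1],[0,0,-0.06,0,0,0,1],[0,0,-0.05,0,0,0,1],[0,0,-0.03,0,0,0,1],[0,0,0,0,0,0,1],[0,0,0,0,0,0,1]]
  ]
}}

```text
clock: 10.8
tool_pos: [0.5308, 0.194, 0.1348]
tcp_rot: [-0.098, 0.995, 0.0, 0.002]
wrist_force: [-0.4, -0.0, -0.5]
width: 0.0144
gripper_force: 60.6
```

Run:
```python
from plan import *
stat();go([.5015,-.170,.12],.128,24)
```

```text
10.8 [0.5308 0.194  0.1348] yaw_y 1.7662 z [ 3.3e-03  7.0e-04 -1.0e+00] w 0.0144 [-0.4 -0.  -0.5] j6 [ 0.26  0.02  1.93 -0.    1.19 -1.51]
24 x [-0.0277, -0.0496, 0.0021, 0.0001, 0.0001, 0.0435] mm/row 17.1 deg/row 3.91
```

Emit:
{"op": "servo_tool", "data": {
  "plan": [
    [[-0.0277,-0.0496,0.0021,0.0001,0.0001,0.0435,1],[-0.0277,-0.0496,0.0021,0.0001,0.0001,0.0435,1],[-0.0277,-0.0496,0.0021,0.0001,0.0001,0.0435,1],[-0.0277,-0.0496,0.0021,0.0001,0.0001,0.0435,1],[-0.0277,-0.0496,0.0021,0.0001,0.0001,0.0435,1],[-0.0277,-0.0496,0.0021,0.0001,0.0001,0.0435,1],[-0.0277,-0.0496,0.0021,0.0001,0.0001,0.0435,1],[-0.0277,-0.0496,0.0021,0.0001,0.0001,0.0435,1],[-0.0277,-0.0496,0.0021,0.0001,0.0001,0.0435,1],[-0.0277,-0.0496,0.0021,0.0001,0.0001,0.0435,1],[-0.0277,-0.0496,0.0021,0.0001,0.0001,0.0435,1],[-0.0277,-0.0496,0.0021,0.0001,0.0001,0.0435,1]]
  ]
}}

```text
clock: 11.8
tool_pos: [0.5939, 0.005, 0.1249]
tcp_rot: [0.309, 0.951, -0.001, -0.001]
wrist_force: [-0.3, -0.4, -0.9]
width: 0.0146
gripper_force: 60.7
```

Emit:
{"op": "servo_tool", "data": {
  "plan": [
    [[-0.0277,-0.0496,0.0021,0.0001,0.0001,0.0435,1],[-0.0277,-0.0496,0.0021,0.0001,0.0001,0.0435,1],[-0.0277,-0.0496,0.0021,0.0001,0.0001,0.0435,1],[-0.0277,-0.0496,0.0021,0.0001,0.0001,0.0435,1],[-0.0277,-0.0496,0.0021,0.0001,0.0001,0.0435,1],[-0.0277,-0.0496,0.0021,0.0001,0.0001,0.0435,1],[-0.0277,-0.0496,0.0021,0.0001,0.0001,0.0435,1],[-0.0277,-0.0496,0.0021,0.0001,0.0001,0.0435,1],[-0.0277,-0.0496,0.0021,0.0001,0.0001,0.0435,1],[-0.0277,-0.0496,0.0021,0.0001,0.0001,0.0435,1],[-0.0277,-0.0496,0.0021,0.0001,0.0001,0.0435,1],[-0.0277,-0.0496,0.0021,0.0001,0.0001,0.0435,1]]
  ]
}}

```text
clock: 12.8
tool_pos: [0.4996, -0.1698, 0.1178]
tcp_rot: [0.662, 0.749, -0.001, -0.002]
wrist_force: [-0.1, -0.4, -0.6]
width: 0.0146
gripper_force: 60.7
```

Emit:
{"op": "servo_tool", "data": {
  "plan": [
    [[0,0,0,0,0,0,1],[0,0,0,0,0,0,1]]
  ]
}}

```text
clock: 12.97
tool_pos: [0.5001, -0.1695, 0.1182]
tcp_rot: [0.661, 0.75, -0.001, -0.002]
wrist_force: [0.9, 0.8, -1.2]
width: 0.0146
gripper_force: 60.7
```

Run:
```python
from plan import *
stat();go([.5015,-.170,.09],.128,5)
t=snapshot("top");s=snapshot("scene");np.save("s1.npy",s)
print(proj("scene",[.5015,-.17,.11]),proj("top",[.5,-.17,.11]))
im=np.zeros((600,800,3),np.uint8);im[:,:400]=crop(s,180,190,50,75,8);im[:,400:]=crop(t,290,160,50,75,8)
cv2.imwrite("pics/a1.png",im)
```

```text
12.9667 [ 0.5001 -0.1695  0.1182] yaw_y 0.126 z [-0.0042  0.0011 -1.    ] w 0.0146 [ 0.9  0.8 -1.2] j6 [-0.43 -0.04  2.02 -0.    1.17 -0.55]
5 x [-0.0005, 0.0009, 0.0188, -0.0005, -0.0002, -0.0003] mm/row 5.6 deg/row 0.05
[[201.43905768 229.33715808]] [[317.64546687 210.21940601]]
```

View pics/a1.png

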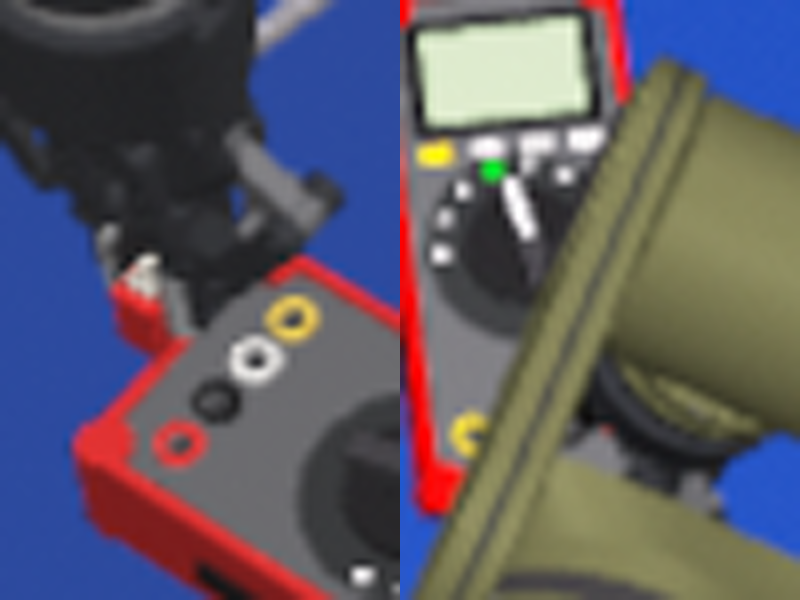

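The adapter is held upright near the meter's jack end, with its red end at about (140,310) in the left crop. The dial pointer at right is aimed near the green dot. Next I'll overlay the model on the picture to check the in-hand offset.

Run:
```python
from plan import *; from fit import tf,J
s=np.load("s1.npy");x0,y0,w,h,k=185,210,32,40,15
im=crop(s,x0,y0,w,h,k)
def P(pts): return [tuple(int(round(v)) for v in ((q-[x0,y0]+.5)*k-.5)) for q in proj("scene",pts)]
yaw=.126;t=np.array([.5001,-.1695]);c,sn=np.cos(yaw),np.sin(yaw)
out=im.copy()
off=.0021
o=t+off*np.array([-sn,c])
body=np.array([[sx*.008,sy,z] for sx in(-1,1) for sy in(-.017,0) for z in(0,.026)]);body[:,2]+=.1182-.0085
pl=np.array([[0,-.0095,-.016],[0,.0095,-.016],[0,-.0095,0],[0,.0095,0]]);pl[:,2]+=.1097
for q in P(tf([*o,yaw],body)):cv2.circle(out,q,3,(0,255,255),-1)
for q in P(tf([*o,yaw],pl)):cv2.circle(out,q,3,(255,255,0),-1)
for q in P(tf([.5757,-.1388,.1278],np.array(J[2:]))):cv2.circle(out,q,3,(0,255,0),-1)
cv2.imwrite("pics/ov.png",np.hstack([im,out])[:, :][:600,:] if 2*w*k<=800 else cv2.resize(np.hstack([im,out]),(800,500)))
```

```text
(no output)
```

View pics/ov.png

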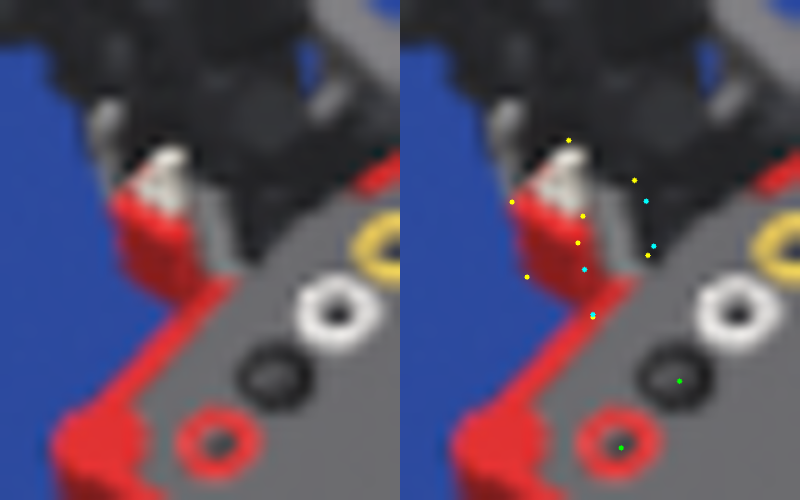

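Emit:
{"op": "servo_tool", "data": {
  "plan": [
    [[-0.0005,0.0009,0.018,-0.0005,-0.0002,-0.0003,1],[-0.0005,0.0009,0.018,-0.0005,-0.0002,-0.0003,1],[-0.0005,0.0009,0.018,-0.0005,-0.0002,-0.0003,1],[-0.0005,0.0009,0.018,-0.0005,-0.0002,-0.0003,1],[-0.0005,0.0009,0.018,-0.0005,-0.0002,-0.0003,1],[0,0,0,0,0,0,1],[0,0,0,0,0,0,1]]
  ]
}}

```text
clock: 13.65
tool_pos: [0.5023, -0.17, 0.0919]
tcp_rot: [0.66, 0.751, -0.0, 0.001]
wrist_force: [-0.0, 0.2, -1.1]
width: 0.0145
gripper_force: 60.7
```

Run:
```python
from plan import *
stat();go([.5014,-.170,.075],.128,5)
```

```text
13.65 [ 0.5023 -0.17    0.0919] yaw_y 0.1288 z [ 8.e-04 -8.e-04 -1.e+00] w 0.0145 [-0.   0.2 -1.1] j6 [-0.43 -0.01  2.04 -0.    1.11 -0.56]
5 x [0.0001, -0.0006, 0.0112, 0.0001, 0.0001, 0.0001] mm/row 3.4 deg/row 0.02
```

Emit:
{"op": "servo_tool", "data": {
  "plan": [
    [[0,-0.0015,0.014,0,0,0,1],[0,-0.001,0.014,0,0,0,1],[0,0,0.014,0,0,0,1],[0,0,0.014,0,0,0,1],[0,0,0.011,0,0,0,1],[0,0,0,0,0,0,1],[0,0,0,0,0,0,1]]
  ]
}}

```text
clock: 14.23
tool_pos: [0.5017, -0.1703, 0.0721]
tcp_rot: [0.66, 0.751, 0.0, 0.001]
wrist_force: [-1.0, 0.3, -0.7]
width: 0.0145
gripper_force: 60.7
```

Emit:
{"op": "servo_tool", "data": {
  "plan": [
    [[0,0,0,0,0,0,1]]
  ]
}}

```text
clock: 14.32
tool_pos: [0.502, -0.1704, 0.0726]
tcp_rot: [0.66, 0.751, 0.0, 0.001]
wrist_force: [-0.1, 0.3, -0.7]
width: 0.0146
gripper_force: 60.7
```

Emit:
{"op": "servo_tool", "data": {
  "plan": [
    [[0,0,0,0,0,0,1]]
  ]
}}

```text
clock: 14.4
tool_pos: [0.5022, -0.1705, 0.0728]
tcp_rot: [0.66, 0.751, 0.0, 0.001]
wrist_force: [0.3, -0.2, -0.1]
width: 0.0144
gripper_force: 60.7
```

Emit:
{"op": "servo_tool", "data": {
  "plan": [
    [[0.001,-0.002,0,0,0,0,1],[0,0,0.006,0,0,0,1],[0,0,0.006,0,0,0,1],[0,0,0.006,0,0,0,1],[0,0,0.006,0,0,0,1],[0,0,0,0,0,0,1]]
  ]
}}

```text
clock: 14.9
tool_pos: [0.5013, -0.1695, 0.065]
tcp_rot: [0.66, 0.751, 0.001, 0.001]
wrist_force: [0.4, 3.9, 0.3]
width: 0.0142
gripper_force: 60.8
```

Emit:
{"op": "servo_tool", "data": {
  "plan": [
    [[0,0,0,0,0,0,1]]
  ]
}}

```text
clock: 14.98
tool_pos: [0.5012, -0.1695, 0.065]
tcp_rot: [0.66, 0.751, 0.001, 0.001]
wrist_force: [0.8, 3.9, 0.2]
width: 0.0149
gripper_force: 60.8
```

Emit:
{"op": "servo_tool", "data": {
  "plan": [
    [[0.0015,0,0,0,0,0,1],[0,0,0.006,0,0,0,1],[0,0,0.006,0,0,0,1],[0,0,0.006,0,0,0,1],[0,0,0.006,0,0,0,1],[0,0,0.006,0,0,0,1],[0,0,0,0,0,0,1]]
  ]
}}

```text
clock: 15.57
tool_pos: [0.5011, -0.1691, 0.0559]
tcp_rot: [0.66, 0.751, 0.001, 0.001]
wrist_force: [0.3, 5.1, 0.6]
width: 0.0143
gripper_force: 60.8
```

Emit:
{"op": "servo_tool", "data": {
  "plan": [
    [[0.0015,0,0.003,0,0,0,1],[0,0,0.004,0,0,0,1],[0,0,0.003,0,0,0,1],[0,0,0.003,0,0,0,1],[0,0,0,0,0,0,1]]
  ]
}}

```text
clock: 15.98
tool_pos: [0.5012, -0.1691, 0.0535]
tcp_rot: [0.66, 0.751, 0.0, 0.001]
wrist_force: [-3.4, 6.6, 9.6]
width: 0.0144
gripper_force: 62.0
```

Emit:
{"op": "servo_tool", "data": {
  "plan": [
    [[0,0,0.004,0,0,0,1],[0,0,0.003,0,0,0,1],[0,0,0,0,0,0,1]]
  ]
}}

```text
clock: 16.23
tool_pos: [0.5013, -0.1691, 0.0534]
tcp_rot: [0.66, 0.751, -0.0, 0.0]
wrist_force: [-10.6, 9.6, 21.8]
width: 0.0145
gripper_force: 63.7
```

Emit:
{"op": "servo_tool", "data": {
  "plan": [
    [[0,0,-0.003,0,0,0,0.3],[0,0,0,0,0,0,0.2],[0,0,0,0,0,0,0.1],[0,0,0,0,0,0,0.1],[0,0,0,0,0,0,0.1],[0,0,-0.02,0,0,0,0.1],[0,0,-0.04,0,0,0,0.1],[0,0,-0.06,0,0,0,0.1],[0,0,-0.08,0,0,0,0],[0,0,-0.1,0,0,0,0],[0,0,-0.1,0,0,0,0],[0,0,0,0,0,0,0]]
  ]
}}

```text
clock: 17.23
tool_pos: [0.5049, -0.1709, 0.1801]
tcp_rot: [0.66, 0.751, 0.002, 0.008]
wrist_force: [1.2, -0.6, 0.7]
width: 0.0425
gripper_force: 0.0
```

Emit:
{"op": "servo_tool", "data": {
  "plan": [
    [[0.1,0,0,0,0,0,0],[0.13,0,0,0,0,0,0],[0.13,0,0,0,0,0,0],[0.13,0,0,0,0,0,0],[0.13,0,0,0,0,0,0],[0.13,0,0,0,0,0,0],[0.13,0,0,0,0,0,0],[0.13,0,0,0,0,0,0],[0,0,0,0,0,0,0],[0,0,0,0,0,0,0]]
  ]
}}

```text
clock: 18.07
tool_pos: [0.4619, 0.1332, 0.1715]
tcp_rot: [0.659, 0.753, 0.001, 0.002]
wrist_force: [0.6, -1.4, -0.4]
width: 0.0429
gripper_force: 0.0
```

Run:
```python
from plan import *
stat();t=snapshot("top");s=snapshot("scene")
im=np.zeros((600,800,3),np.uint8);im[:600,:400]=crop(t,280,150,50,75,8);im[:480,400:]=crop(s,185,215,100,85,8)[:480,:400]
cv2.imwrite("pics/end.png",im)
```

```text
18.0667 [0.4619 0.1332 0.1715] yaw_y 0.1331 z [ 0.0032 -0.0014 -1.    ] w 0.0429 [ 0.6 -1.4 -0.4] j6 [ 0.17 -0.22  2.08 -0.    1.27  0.04]
```

View pics/end.png

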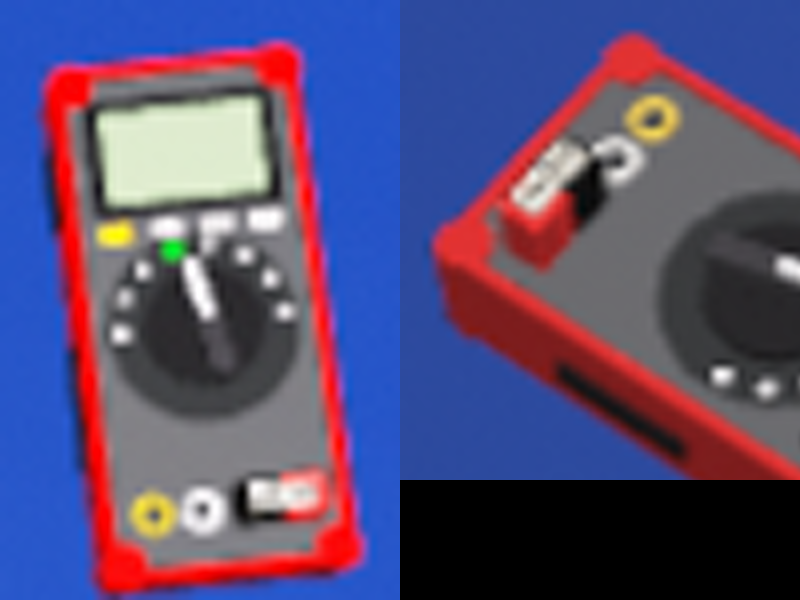

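The adapter sits flush over the red and black jacks, red half on red. The pointer runs from (225,370) to (190,262) in the left crop. I'll check its angle against the dot at (172,250).

Run:
```python
from fit import *
q=back("top",px([(190,262),(225,370),(210,318)],280,150,8),.065)
for k in(1,2):
    v=q[0]-q[k];print(np.radians(87.5)-(np.arctan2(v[1],v[0])-.1278))
```

```text
1.352224704696788
1.3228210805084462
```

Dial ≈ 1.32–1.35 rad, inside 1.139–1.479.

```bash
python3 -c "
from rig import ticket
print(ticket.close_job())"
```

```text
the job is handed in; nothing more can be done
None
```

The adapter is plugged fully home, red half on the red jack and black on the black, the selector reads about 1.32–1.35 rad against the green dot at 1.309, and the job was handed in at about 18 s; no verdict came back.

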